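Lock a camera lens and cap it

TASK

The focus of the upright camera lens has been set and must be locked: turn the slim lock ring, sandwiched between the two fixed lens rings, clockwise (seen from above) until you feel it bite on the washer beneath it, then nip it up about ten degrees further and no more, without touching the fixed rings or the washer with the gripper. Then take the loose round lens cap from the bench, push it fully down over the front rim of the lens, let go, and leave the solder reel and the small tin where they stand.

Things in the scene. Friction and masses are not known exactly. Their poses are not given: they have to be found in the camera images.
- lens: Camera with lens, standing upright and looking up, bolted down: base plate 90 x 90 x 10 mm, grey camera body 46 x 46 mm up to 44 mm, then on one vertical axis the lens rings. Origin: centre of the plate's underside, on the worktop; z is the lens axis, pointing up; -x is the side on which the washer's tab starts. It turns up on either side of the board vice.
- rear_ring: Fixed coarse-ribbed ring under the washer, 48 mm diameter, from 50 to 65 mm above the worktop. Origin: centre of its underside. Not to be touched.
- front_ring: Fixed ring above the lock ring, 42 mm diameter from 81 to 97 mm above the worktop, with the front rim (tube, 37 mm outer diameter, its top 3 mm bevelled to 34 mm) from 97 to 109 mm. Origin: centre of its underside. The gripper must not touch it; the cap may.
- washer: Thin steel washer under the lock ring, 45 mm diameter, 65.5 to 67.5 mm above the worktop, with one small tab reaching 27 mm from the axis. Origin: centre of its underside. It is still until the ring bites; then it turns with the ring, against about 0.45 N m (some 0.3 N m while the turning pauses), and stays where it is left: turning the ring back does not bring it back. Not to be touched.
- washer_tab (a point): Point on the washer's tab, 25 mm from the lens axis, 66.5 mm above the worktop. It starts straight to -x of the axis in the lens's frame; clockwise turning moves it towards the lens's +y: 10 degrees are 4.3 mm.
- lock_ring_mid (a point): Centre of the slim, finely knurled steel lock ring, on the lens axis, 74 mm above the worktop. The ring: 50 mm diameter, 12 mm tall (68 to 80 mm above the worktop); it turns about the axis and cannot move up or down. Clockwise from above it runs lightly (drag about 0.05 N m) for 0.4 to 1.1 rad, a way that nothing shows, until it bites on the washer. Nothing stops overtightening.
- lens_rim (a point): Centre of the lens's front rim, on the axis at its top, 109 mm above the worktop.
- cap: Loose round black plastic lens cap, 47 mm diameter, 16 mm tall, 40 g, lying open side down on the worktop. Bore 40 mm, 11 mm deep. Origin: centre of its open underside; z up. Fully on the lens it rests on the rim with its underside 98 mm above the worktop.
- solder_spool: Reel of solder with black flanges standing on its flange, 55 mm diameter, 37 mm tall, with a wire end; loose bystander. Origin: underside.
- tin_a: Small round grey tin with a lid, 46 mm diameter, 34 mm tall; loose bystander. Origin: centre of its underside.
Things that resemble listed ones, but are neither listed nor needed, are in the scene too. Of the things like the cap, leave any that is turquoise; of the rest the larger one is meant.

How it is judged:
By the outcome, as a careful person would: the job done as asked, in the order asked, and still so for the second after the job is handed in, with the robot touching nothing.
It also fails if it takes over 72 s, if anything falls off the work surface, if the arm or the gripper's body presses on something with over 40 N, if the wrist force passes 120 N, or if a joint passes its speed limit or range.

ROBOT

A 6-joint arm with a two-finger parallel gripper is mounted at the origin on a cart in front of the work surface, level with it; the furniture and walls round the work are solid. World frame = base frame: x ahead of the robot, y to its left, z up, the work surface at z = 0. Lengths are in m, angles in rad, forces in N, time in s.
With the tool pointing down it reaches from about 0.35 to 0.85 m from the base axis. Payload 8.1 kg.
Tool frame: the origin (TCP) lies midway between the tips of the shut fingers; the grasp point (between the pads) lies 19 mm behind it; z points along the fingers, y is the line along which they close (so a half turn about z gives the same grasp; the last joint's range is limited). The gripper opens to 93 mm and grips with 3 to 60 N. Pads are 15 mm wide; open, the fingers measure 128 mm over their backs; the gripper's body (75 mm by 188 mm) begins 65 mm behind the grasp point.
Start: joints at [-1.38, 0.13, 1.488, -0, 1.523, -0.085], TCP at [0.163, -0.577, 0.219] pointing down, gripper open.
Joint ranges: [-2.96, 2.96], [-0.89, 2.26], [0.02, 2.5], [-1.34, 4.48], [0, 2.73], [-2.66, 2.66]. Speed limits (rad/s): [2.39, 2.39, 2.79, 3.14, 3.14, 3.14].

INTERFACE

Orientations are given as a rotation vector (axis times angle).
In Python, from plant import read_state, read_camera, get_calibration, close_job gives the robot as it stands.
- The arm moves only by the shell command python3 -m crank 'ROWS' [FORCE]. ROWS is JSON, a list that holds one entry, the list of rows, each a list of 7 numbers: the gripper's target within -1 to 1 (fully open at 1, half-way at 0, shut at -1), then the shift along the tool's x, y, z as a fraction of full scale, then the turn, a rotation vector about the tool's x, y, z as a fraction of full scale. In form: [[[grip, x, y, z, rx, ry, rz], ...]]. A call has exactly 5 rows; each row is the pose to reach, as a shift and turn from the pose commanded when the call began, along the tool's axes at that moment; what a row does not reach only later rows make up. Full scale, the value 1, is 0.5 m for a shift and 90 degrees for a turn. A row lasts 1/8 s, in which the tool goes at most 62.5 mm and 10.7 degrees, less where a joint would pass 70% of its speed; a pose out of reach is approached as far as the arm can. A call with a number of a shift or a turn outside -1 to 1 is refused whole. A call with a gripper value outside its range is refused whole. The fingers move at their own pace and stop on an object; FORCE is the grip in N (left out, the last holds). Time passes only in rows, so rows that repeat a pose let the fingers close, or fill a call up. It gives the time, the measured TCP pose, the force, the opening and the grip force at its end, in the units of the state.
- read_state(): the state, without advancing time (a new reading comes with each control period).
- read_camera(name): name is "side" or "top"; returns the picture (384x512x3 uint8, red, green, blue); there is no depth.
- get_calibration(name): a dict with "fx", "fy", "cx", "cy" (pixels), "dist_coeffs" ([k1, k2, p1, p2, k3] as OpenCV has them; the pictures are not rectified), "eye" and "orientation" of the camera in the world. Camera axes: x right, y down, z forward; pixel columns grow to the right and rows downward; lengths in m; the calibration is good to about 2 mm. A picture is of the moment at which its call begins. get_calibration takes no time and is no camera call.
- close_job(): hands the job in; it is judged then, once.
The state is a dict: "t": time; "q": joint angles; "dq": joint speeds; "joint_torque": joint torques, N m; "tool_pos": TCP position; "orientation": TCP orientation; "force": force on the tool from outside, world axes, zero at the start; "wrist_torque": the same for the moment, N m; "opening": finger opening in m; "gripper_force": force on a finger pad.
Only numpy, scipy, OpenCV 4.12 (cv2) and the standard library are available. Lean on these libraries where they do the work, as an engineer would, in place of code of your own. Each camera call takes 0.05 s, during which the arm holds its last target. There are 200 camera calls.

## Working session

There is one attempt and no reset: what is moved stays moved. The work goes in short steps, Python scripts to look and compute and a shell command to move; the robot and the scene stay as the last step left them, time stands still between calls to the robot, and variables do not carry over. Pictures are saved under pics/ and viewed, at most 10 in all, crops included, and the job is handed in when it is done.

```bash
ls; mkdir -p pics; python3 - <<'E'
from plant import *
import cv2
for n in ("side","top"):
    c=get_calibration(n); print(n,c)
    cv2.imwrite(f"pics/{n}0.png",read_camera(n)[:,:,::-1])
s=read_state(); print(s)
E
```

```text
pics
side {'fx': 360.7572748763097, 'fy': 360.7572748763097, 'cx': 255.4020083761536, 'cy': 186.75171900523438, 'dist_coeffs': array([-0.02730579,  0.        ,  0.        ,  0.        ,  0.        ]), 'eye': array([0.53681556, 0.74577227, 0.63718179]), 'orientation': array([-0.09529364,  2.82034286, -1.36327856])}
top {'fx': 493.57736883544203, 'fy': 493.57736883544203, 'cx': 256.7425209767139, 'cy': 192.34538847389592, 'dist_coeffs': array([-0.13262746,  0.        ,  0.        ,  0.        ,  0.        ]), 'eye': array([0.36496636, 0.1125142 , 1.19824112]), 'orientation': array([-2.16753831,  2.1060677 , -0.19265655])}
{'t': 0.1, 'q': array([-1.38039865e+00,  1.31104045e-01,  1.48918296e+00, -8.41219622e-06,
        1.52302551e+00, -8.54178514e-02]), 'dq': array([ 0.00050719, -0.00073192, -0.00337394, -0.00069266,  0.00170649,
       -0.00056136]), 'joint_torque': array([ 1.27750485e-03, -5.61342001e+01, -4.93096304e+01,  7.70896976e-02,
        2.91710364e-02, -5.70134011e-05]), 'tool_pos': array([ 0.16330613, -0.57679551,  0.21767446]), 'orientation': array([-3.11006486e+00, -4.31642616e-01,  1.54834592e-04]), 'force': array([ 0.80077586, -1.00969491, -0.09616803]), 'wrist_torque': array([-0.00216387,  0.03055953, -0.02712425]), 'gripper_force': 0.0, 'opening': 0.09283426054779355}
```

View pics/side0.png

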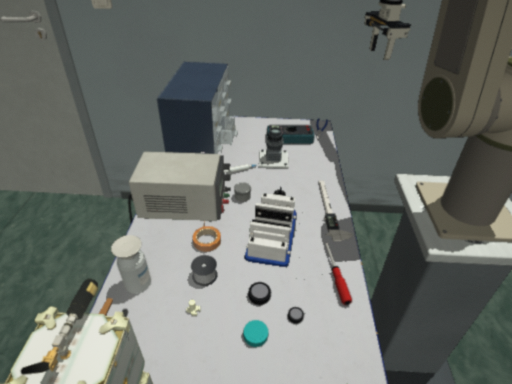

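View pics/top0.png

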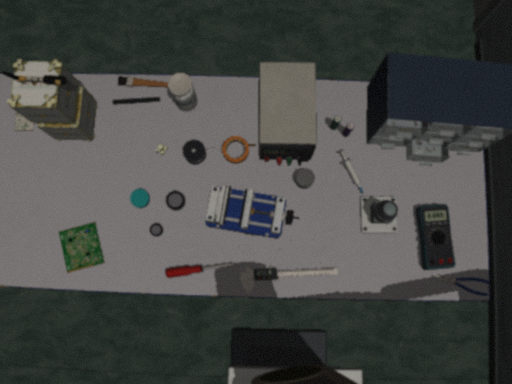

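The side view shows the lens at about (275,145). The cap candidates there are large black (260,293), small black (296,314) and turquoise (256,333). In the top view they are at (175,200), (156,229) and (140,198), with the lens at (380,211), the tin at (304,178) and the reel at (194,152). The large black one fits: it isn't turquoise, and it is the larger of the other two. I'll confirm that in an enlarged crop.

```bash
cat > h.py <<'E'
import numpy as np, cv2
from scipy.spatial.transform import Rotation as R
from plant import *
def cam(n):
    c=get_calibration(n); K=np.array([[c['fx'],0,c['cx']],[0,c['fy'],c['cy']],[0,0,1]]); return K,c['dist_coeffs'],c['eye'],R.from_rotvec(c['orientation']).as_matrix()
def ray(n,p):
    K,d,e,M=cam(n); u=cv2.undistortPoints(np.array([[p]],float),K,d)[0,0]; v=M@np.r_[u,1]; return e,v/np.linalg.norm(v)
def onz(n,p,z):
    e,v=ray(n,p); return e+v*(z-e[2])/v[2]
def tri(ps,pt):
    A=[];b=[]
    for n,p in(("side",ps),("top",pt)):
        e,v=ray(n,p); P=np.eye(3)-np.outer(v,v); A.append(P);b.append(P@e)
    return np.linalg.lstsq(np.vstack(A),np.hstack(b),rcond=None)[0]
def proj(n,X):
    K,d,e,M=cam(n); r,_=cv2.Rodrigues(M.T); return cv2.projectPoints(np.atleast_2d(np.array(X,float)),r,-M.T@e,K,d)[0][:,0]
def crop(n,im,x0,y0,w,h,s): return cv2.resize(im[y0:y0+h,x0:x0+w],None,fx=s,fy=s,interpolation=cv2.INTER_CUBIC)
E
python3 - <<'E'
from h import *
s=cv2.imread("pics/side0.png");t=cv2.imread("pics/top0.png")
a=np.hstack([crop(0,s,230,270,80,60,5),crop(0,t,125,175,80,60,5)])
b=np.hstack([crop(0,s,245,115,64,48,6.25),crop(0,t,348,185,64,48,6.25)])
im=np.vstack([a,b]); im=cv2.convertScaleAbs(im,alpha=1.6,beta=10)
cv2.imwrite("pics/c1.png",im); print(im.shape)
print(tri((260,290),(175,200)),tri((274,127),(388,208)))
E
```

```text
(600, 800, 3)
[0.54211953 0.30157769 0.01715476] [ 0.52509381 -0.18974317  0.12009474]
```

View pics/c1.png

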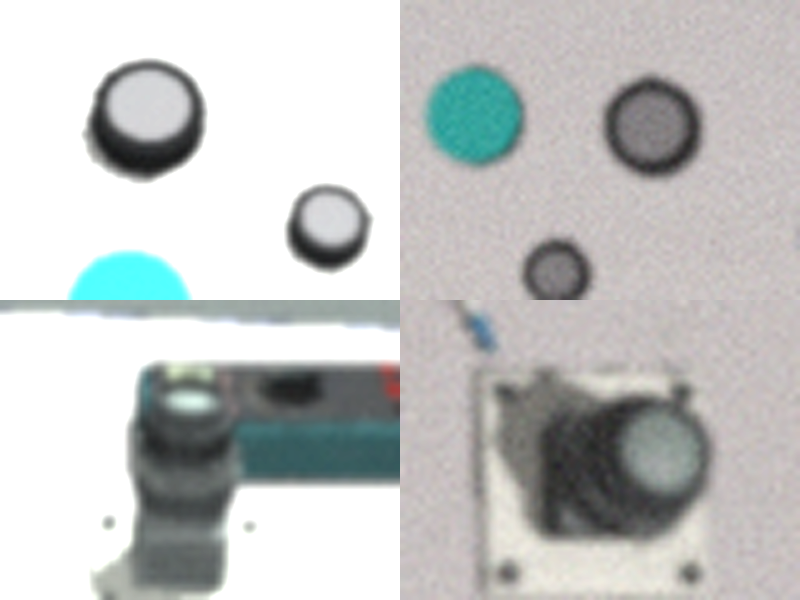

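The crop confirms the large black cap: side (259.6,290.6), top (175.4,200.2). The lens glass is at side (275.4,131.3) and top (389.9,209.3). Next I'll fit the cap, plate and ring positions.

```bash
python3 - <<'E'
from h import *
s=cv2.imread("pics/side0.png");t=cv2.imread("pics/top0.png")
print("cap",tri((259.6,290.6),(175.4,200.2)),"top@16",onz("top",(175.4,200.2),.016),"side",onz("side",(259.6,290.6),.016))
print("glass",tri((275.4,131.3),(389.9,209.3)),onz("top",(389.9,209.3),.109),onz("side",(275.4,131.3),.109))
hsv=cv2.cvtColor(t,cv2.COLOR_BGR2HSV)
roi=t[185:240,350:405].astype(float)
# plate corners: plate whitish vs bench
m=((roi[:,:,0]*1.0/roi[:,:,2])>0).astype(np.uint8)
print(roi.mean(2)[::6,::3].astype(int))
def ov(n,im,L,yaw,c,x0,y0,w,h,k):
    o=cv2.convertScaleAbs(crop(0,im,x0,y0,w,h,k),alpha=1.4,beta=10)
    th=np.linspace(0,2*np.pi,60)
    def pl(P,col):
        q=((proj(n,P)-[x0,y0]+.5)*k).astype(int); cv2.polylines(o,[q.reshape(-1,1,2)],True,col,1)
    for r,z,col in((.017,.109,(0,255,0)),(.021,.097,(0,255,255)),(.025,.080,(0,0,255)),(.025,.068,(0,0,255)),(.024,.05,(255,0,255))):
        pl(np.c_[L[0]+r*np.cos(th),L[1]+r*np.sin(th),0*th+z],col)
    cy,sy=np.cos(yaw),np.sin(yaw)
    pl([[L[0]+cy*a-sy*b,L[1]+sy*a+cy*b,.01] for a,b in((.045,.045),(-.045,.045),(-.045,-.045),(.045,-.045))],(255,0,0))
    return o
L=onz("top",(389.9,209.3),.109)
for n,im,x0,y0 in(("side",s,243,115),("top",t,348,185)):
    pass
a=ov("side",s,L,0.,0,245,115,52,62,7.6);b=ov("top",t,L,0.,0,350,185,52,62,7.6)
cv2.imwrite("pics/c2.png",np.hstack([a,b])); 
E
```

```text
cap [0.54250523 0.30100499 0.01410636] top@16 [0.54291383 0.30060604 0.016     ] side [0.54180847 0.30252787 0.016     ]
glass [ 0.52251152 -0.19896369  0.10138437] [ 0.52232214 -0.19694864  0.109     ] [ 0.52184384 -0.18515909  0.109     ]
[[113 110  91 121 115 114 113 114 115 115 114 114 114 116 117 111 113 115
  111]
 [116 110 116  91  78 112 116 118 111 114 112 112 117 113 114 115 113 108
  113]
 [114 116 111  95 107 103  99  60 103 122 120 123 129 120  99 116 114 112
  116]
 [118 115 116  97 121  66  65  60  39  42  31  29  55  71  56  81 114 116
  115]
 [115 114 118  90 119  67  67  30  24  26  25  52  88  91  88  68  95 112
  114]
 [116 117 113  96 122 130  74  27  29  34  23  31  37  63  62  56 111 113
  116]
 [118 116 117 108 121 134 109  44  50  55  34  40  57  58 104 132 116 113
  114]
 [114 116 113 110 103  81 127 130 135 133 133 133 130 129 112  93 112 117
  116]
 [115 113 114 120 105 107 106 104 104 108 106 106 107 108 106 108 112 116
  113]
 [113 117 118 115 117 116 115 115 112 115 117 119 115 114 118 116 116 117
  113]]
```

View pics/c2.png

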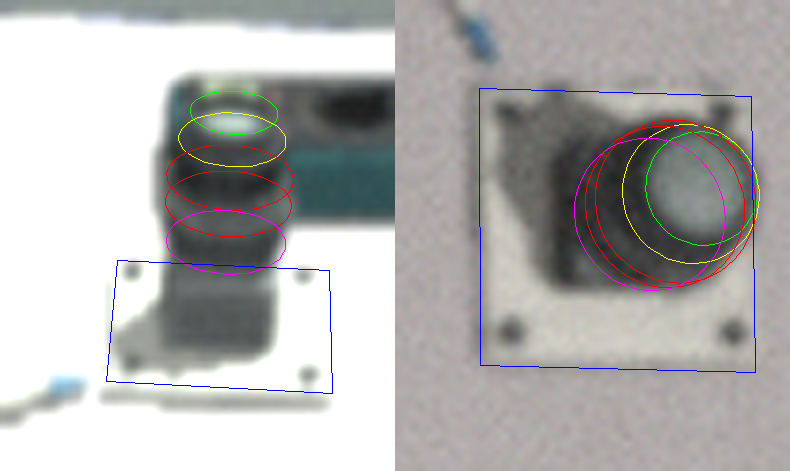

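```bash
cat >> h.py <<'E'
def goal(p,yaw,st=None):
    "yaw = world angle of tool x, tool z down -> row fractions from the present pose"
    st=st or read_state(); M=R.from_rotvec(st['orientation']).as_matrix()
    x=np.array([np.cos(yaw),np.sin(yaw),0]);z=np.array([0,0,-1.]);T=np.c_[x,np.cross(z,x),z]
    print("shift",np.round(M.T@(np.array(p)-st['tool_pos'])/.5,4),"turn",np.round(R.from_matrix(M.T@T).as_rotvec()/(np.pi/2),4))
def show():
    s=read_state();M=R.from_rotvec(s['orientation']).as_matrix()
    print("t %.2f"%s['t'],"p",np.round(s['tool_pos']*1000,1),"yaw %.2f"%np.degrees(np.arctan2(M[1,0],M[0,0])),"z",np.round(M[:,2],3),"F",np.round(s['force'],1),"T",np.round(s['wrist_torque'],3),"Ttool",np.round(M.T@s['wrist_torque'],3),"op %.4f g %.1f"%(s['opening'],s['gripper_force']),"q",np.round(s['q'],2))
E
python3 - <<'E'
from h import *
show()
for yaw in (-15,-60,-100): goal((.523,-.1965,.25),np.radians(yaw))
print(onz("top",(368,143),0),onz("top",(428,158),.05),onz("top",(388,115),.2))
E
python3 -m crank 2>&1 | tail -3
```

```text
t 0.10 p [ 163.3 -576.8  217.7] yaw 15.80 z [-0.     0.002 -1.   ] F [ 0.8 -1.  -0.1] T [-0.002  0.031 -0.027] Ttool [ 0.006 -0.03   0.027] op 0.0928 g 0.0 q [-1.38  0.13  1.49 -0.    1.52 -0.09]
shift [ 0.8993 -0.536  -0.0636] turn [-1.100e-03  2.000e-04  3.423e-01]
shift [ 0.8993 -0.536  -0.0636] turn [-1.000e-03  6.000e-04  8.423e-01]
shift [ 0.8993 -0.536  -0.0636] turn [-8.0000e-04  1.0000e-03  1.2867e+00]
[ 0.70615159 -0.17475839  0.        ] [ 0.65983913 -0.31173611  0.05      ] [ 0.7131556  -0.17163532  0.2       ]
invalid input
```

```bash
python3 -m crank '[[[1,0.1,-0.06,-0.0636,0,0,0],[1,0.2,-0.12,-0.0636,0,0,0],[1,0.3,-0.18,-0.0636,0,0,0],[1,0.4,-0.24,-0.0636,0,0,0],[1,0.5,-0.3,-0.0636,0,0,0]]]' 30
python3 -m crank '[[[1,0.1,-0.06,0,0,0,0],[1,0.2,-0.12,0,0,0,0],[1,0.3,-0.18,0,0,0,0],[1,0.38,-0.226,0,0,0,0],[1,0.3993,-0.236,0,0,0,0]]]'
python3 - <<'E'
from h import *
show(); goal((.523,-.1965,.13),np.radians(15.8))
cv2.imwrite("pics/side1.png",read_camera("side")[:,:,::-1]);cv2.imwrite("pics/top1.png",read_camera("top")[:,:,::-1])
E
```

```text
t: 0.72
tool_pos: [0.364, -0.3632, 0.2501]
orientation: [-3.111, -0.431, 0.0]
force: [0.1, 0.4, -0.4]
opening: 0.0929
gripper_force: 0.0
t: 1.35
tool_pos: [0.5242, -0.1946, 0.2498]
orientation: [-3.11, -0.437, 0.001]
force: [-0.3, 0.0, 0.6]
opening: 0.0928
gripper_force: 0.0
t 1.35 p [ 524.2 -194.6  249.8] yaw 15.99 z [-0.001  0.001 -1.   ] F [-0.3  0.   0.6] T [ 0.005 -0.012 -0.06 ] Ttool [0.002 0.013 0.06 ] op 0.0928 g 0.0 q [-0.45  0.01  1.56  0.    1.57  0.84]
shift [-0.0033  0.0032  0.2395] turn [-0.0007  0.0003  0.0022]
```

```bash
python3 -m crank '[[[1,-0.003,0.003,0.06,0,0,0],[1,-0.003,0.003,0.13,0,0,0],[1,-0.003,0.003,0.2,0,0,0],[1,-0.003,0.003,0.24,0,0,0],[1,-0.003,0.003,0.24,0,0,0]]]'
python3 - <<'E'
from h import *
show(); goal((.523,-.1965,.071),np.radians(15.8))
s=read_camera("side")[:,:,::-1];t=read_camera("top")[:,:,::-1]
cv2.imwrite("pics/c3.png",np.hstack([cv2.convertScaleAbs(crop(0,s,225,85,100,110,4),alpha=1.3),cv2.convertScaleAbs(crop(0,t,330,160,100,110,4),alpha=1.4)]))
E
```

```text
t: 2.08
tool_pos: [0.5204, -0.1992, 0.1289]
orientation: [-3.11, -0.43, 0.004]
force: [0.0, 0.2, -0.2]
opening: 0.0928
gripper_force: 0.0
t 2.08 p [ 520.4 -199.2  128.9] yaw 15.73 z [-0.003  0.001 -1.   ] F [ 0.   0.2 -0.2] T [ 0.    -0.039 -0.002] Ttool [-0.01   0.038  0.002] op 0.0928 g 0.0 q [-0.46  0.08  1.71 -0.    1.36  0.84]
shift [ 0.0067 -0.0036  0.1158] turn [-0.0013  0.0016 -0.0008]
```

View pics/c3.png

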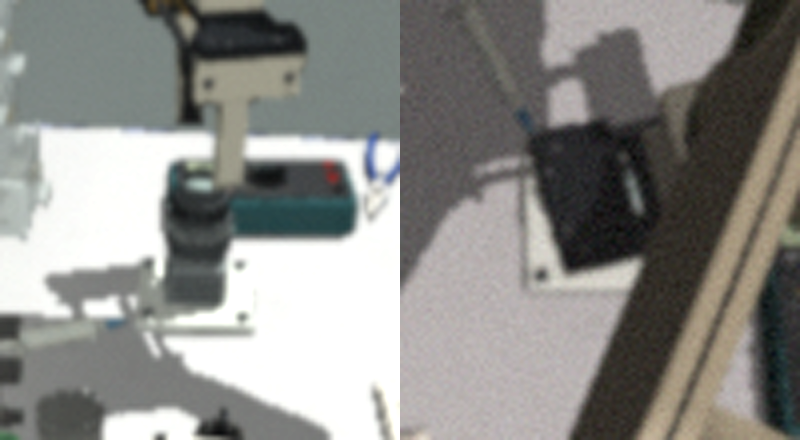

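The near finger tip is at about side (282,131) and stands clear of the rim. The jaws straddle the lens, so I'm centring and descending.

```bash
python3 -m crank '[[[1,0.0067,-0.0036,0,0,0,0],[1,0.0067,-0.0036,0.04,-0.0013,0.0016,0],[1,0.0067,-0.0036,0.08,-0.0013,0.0016,0],[1,0.0067,-0.0036,0.115,-0.0013,0.0016,0],[1,0.0067,-0.0036,0.115,-0.0013,0.0016,0]]]' 3 >/dev/null
python3 -c "from h import *;show()"
python3 -m crank '[[[0.3,0,0,0,0,0,0],[0.2,0,0,0,0,0,0],[0.15,0,0,0,0,0,0],[0.0,0,0,0,0,0,0],[0.0,0,0,0,0,0,0]]]' 3 >/dev/null
python3 -c "from h import *;show()"
```

```text
t 2.80 p [ 523.4 -195.5   70.8] yaw 15.80 z [-0.  0. -1.] F [-0.4 -0.4 -0.3] T [-0.034 -0.032 -0.041] Ttool [-0.041  0.021  0.041] op 0.0929 g 0.0 q [-0.45  0.14  1.76  0.    1.25  0.85]
t 3.42 p [ 525.  -196.7   73.2] yaw 15.80 z [ 0.004 -0.002 -1.   ] F [ 0.7 -2.3 -0.4] T [-0.221  0.056 -0.012] Ttool [-0.197 -0.114  0.011] op 0.0498 g 3.0 q [-0.45  0.14  1.75 -0.    1.25  0.85]
```

```bash

python3 -m crank '[[[-0.3,0,0,0,0,0,0],[-0.3,0,0,0,0,0,0],[-0.3,0,0,0,0,0,0],[-0.3,0,0,0,0,0,0],[-0.3,0,0,0,0,0,0]]]' 45 >/dev/null
python3 -c "from h import *;show()"
python3 -m crank '[[[-0.3,0,0,0,0,0,0.03],[-0.3,0,0,0,0,0,0.06],[-0.3,0,0,0,0,0,0.0889],[-0.3,0,0,0,0,0,0.0889],[-0.3,0,0,0,0,0,0.0889]]]' 45 >/dev/null
python3 -c "from h import *;show()"
```

```text
t 4.05 p [ 525.  -196.6   73.2] yaw 15.80 z [ 0.003 -0.002 -1.   ] F [ 1.3 -4.1  1.4] T [-0.961 -0.194  0.045] Ttool [-0.978 -0.075 -0.048] op 0.0483 g 45.0 q [-0.45  0.14  1.75 -0.    1.25  0.85]
t 4.67 p [ 525.  -196.9   73.2] yaw 7.79 z [ 0.004 -0.002 -1.   ] F [ 1.6 -7.7 -0.6] T [-1.135 -0.236 -0.03 ] Ttool [-1.157  0.08   0.026] op 0.0488 g 45.0 q [-0.45  0.14  1.75 -0.    1.25  0.99]
```

```bash

python3 -m crank '[[[-0.3,0,0,0,0,0,0.03],[-0.3,0,0,0,0,0,0.06],[-0.3,0,0,0,0,0,0.09],[-0.3,0,0,0,0,0,0.12],[-0.3,0,0,0,0,0,0.12]]]' 45 >/dev/null
python3 -c "from h import *;show()"
python3 -m crank '[[[-0.3,0,0,0,0,0,0.006],[-0.3,0,0,0,0,0,0.012],[-0.3,0,0,0,0,0,0.018],[-0.3,0,0,0,0,0,0.024],[-0.3,0,0,0,0,0,0.03]]]' 45 >/dev/null
python3 -c "from h import *;show()"
python3 -m crank '[[[-0.3,0,0,0,0,0,0.006],[-0.3,0,0,0,0,0,0.012],[-0.3,0,0,0,0,0,0.018],[-0.3,0,0,0,0,0,0.024],[-0.3,0,0,0,0,0,0.03]]]' 45 >/dev/null
python3 -c "from h import *;show()"
```

```text
t 5.30 p [ 525.1 -197.3   73.2] yaw -3.06 z [ 0.004 -0.003 -1.   ] F [ 1.2 -7.8 -1.2] T [-1.455 -0.295 -0.025] Ttool [-1.438  0.372  0.021] op 0.0488 g 45.0 q [-0.45  0.14  1.75 -0.    1.25  1.17]
t 5.92 p [ 525.1 -197.4   73.2] yaw -5.73 z [ 0.004 -0.003 -1.   ] F [ 0.8 -7.9 -0.2] T [-1.558 -0.226  0.047] Ttool [-1.528  0.381 -0.052] op 0.0489 g 45.0 q [-0.45  0.14  1.75 -0.    1.25  1.22]
t 6.55 p [ 525.  -197.5   73.2] yaw -8.43 z [ 0.004 -0.003 -1.   ] F [ 1.3 -8.5 -1. ] T [-1.577 -0.301  0.116] Ttool [-1.515  0.529 -0.121] op 0.0489 g 45.0 q [-0.45  0.14  1.75 -0.    1.25  1.27]
```

```bash

for i in 1 2; do python3 -m crank '[[[-0.3,0,0,0,0,0,0.006],[-0.3,0,0,0,0,0,0.012],[-0.3,0,0,0,0,0,0.018],[-0.3,0,0,0,0,0,0.024],[-0.3,0,0,0,0,0,0.03]]]' 45 >/dev/null
python3 -c "from h import *;show()"; done
```

```text
t 7.17 p [ 525.  -197.6   73.2] yaw -11.13 z [ 0.004 -0.003 -1.   ] F [ 1.3 -8.4 -1.5] T [-1.641 -0.272  0.076] Ttool [-1.558  0.584 -0.081] op 0.0489 g 45.0 q [-0.45  0.14  1.75 -0.    1.25  1.32]
t 7.80 p [ 525.  -197.7   73.2] yaw -13.83 z [ 0.004 -0.004 -1.   ] F [  1.3 -10.2  -1. ] T [-1.788 -0.19   0.016] Ttool [-1.691  0.613 -0.022] op 0.0487 g 45.0 q [-0.45  0.14  1.75 -0.    1.25  1.36]
```

```bash

for i in 1 2 3; do python3 -m crank '[[[-0.3,0,0,0,0,0,0.006],[-0.3,0,0,0,0,0,0.012],[-0.3,0,0,0,0,0,0.018],[-0.3,0,0,0,0,0,0.024],[-0.3,0,0,0,0,0,0.03]]]' 45 >/dev/null
python3 -c "from h import *;show()"; done
```

```text
t 8.43 p [ 525.  -197.7   73.2] yaw -16.53 z [ 0.004 -0.004 -1.   ] F [ 1.7 -9.9 -1. ] T [-1.807 -0.156  0.027] Ttool [-1.688  0.664 -0.033] op 0.0484 g 45.0 q [-0.45  0.14  1.75 -0.    1.25  1.41]
t 9.05 p [ 524.9 -197.8   73.2] yaw -19.23 z [ 0.004 -0.004 -1.   ] F [  0.4 -10.4  -0.6] T [-1.904 -0.164  0.071] Ttool [-1.743  0.782 -0.077] op 0.0489 g 45.0 q [-0.45  0.14  1.75 -0.    1.25  1.46]
t 9.68 p [ 524.9 -198.    73.2] yaw -21.94 z [ 0.004 -0.004 -1.   ] F [  1.1 -10.4  -1.1] T [-1.989 -0.145  0.057] Ttool [-1.791  0.878 -0.064] op 0.0485 g 45.0 q [-0.45  0.14  1.75 -0.    1.24  1.5 ]
```

```bash

for i in 1 2 3; do python3 -m crank '[[[-0.3,0,0,0,0,0,0.006],[-0.3,0,0,0,0,0,0.012],[-0.3,0,0,0,0,0,0.018],[-0.3,0,0,0,0,0,0.024],[-0.3,0,0,0,0,0,0.03]]]' 45 >/dev/null
python3 -c "from h import *;show()"; done
```

```text
t 10.30 p [ 524.9 -198.    73.2] yaw -24.64 z [ 0.003 -0.004 -1.   ] F [  0.4 -10.5  -1.1] T [-2.085 -0.089  0.06 ] Ttool [-1.858  0.951 -0.067] op 0.0486 g 45.0 q [-0.45  0.14  1.75 -0.    1.25  1.55]
t 10.93 p [ 524.8 -198.1   73.2] yaw -27.31 z [ 0.003 -0.004 -1.   ] F [  1.  -12.9  -0.9] T [-2.017 -0.065  0.496] Ttool [-1.76   0.984 -0.503] op 0.0484 g 45.0 q [-0.45  0.14  1.75 -0.    1.24  1.6 ]
t 11.55 p [ 524.7 -198.2   73.2] yaw -30.01 z [ 0.003 -0.005 -1.   ] F [  0.5 -13.   -0.6] T [-2.129 -0.05   0.438] Ttool [-1.817  1.109 -0.445] op 0.0488 g 45.0 q [-0.45  0.14  1.75 -0.    1.25  1.64]
```

The ring bit at a tool yaw of about −25.7°, where the axial torque jumped from 0.06 to 0.5 N m. Tool yaw is now −30.0°, so I'm turning 5.9° more and then stopping.

```bash
python3 -m crank '[[[-0.3,0,0,0,0,0,0.018],[-0.3,0,0,0,0,0,0.036],[-0.3,0,0,0,0,0,0.054],[-0.3,0,0,0,0,0,0.065],[-0.3,0,0,0,0,0,0.065]]]' 45 >/dev/null
python3 -c "from h import *;show()"
python3 -m crank '[[[0.1,0,0,0,0,0,0],[0.2,0,0,0,0,0,0],[0.4,0,0,0,0,0,0],[1,0,0,0,0,0,0],[1,0,0,0,0,0,0]]]' 45 >/dev/null
python3 -c "from h import *;show()"
```

```text
t 12.18 p [ 524.6 -198.4   73.2] yaw -35.86 z [ 0.003 -0.005 -1.   ] F [ -1.1 -12.5  -0.9] T [-2.293  0.108  0.373] Ttool [-1.92   1.256 -0.38 ] op 0.0483 g 45.0 q [-0.45  0.14  1.75 -0.    1.25  1.75]
t 12.80 p [ 524.7 -195.8   72.8] yaw -35.83 z [ 0.003 -0.001 -1.   ] F [-0.3 -0.  -0.4] T [ 0.112  0.031 -0.007] Ttool [ 0.072 -0.09   0.007] op 0.0808 g 0.0 q [-0.45  0.14  1.75  0.    1.25  1.75]
```

The nip-up is done: final yaw −35.9°, about 10° past the bite, and the jaws are released. Next I lift and go to the cap.

```bash
python3 -m crank '[[[1,0,0,-0.05,0,0,0],[1,0,0,-0.13,0,0,0],[1,0,0,-0.2,0,0,0],[1,0,0,-0.25,0,0,0],[1,0,0,-0.25,0,0,0]]]' 25 >/dev/null
python3 - <<'E'
from h import *
show(); goal((.5425,.301,.2),np.radians(30))
t=read_camera("top")[:,:,::-1];s=read_camera("side")[:,:,::-1]
print([ (n,np.round(onz("top",p,z),3)) for n,p,z in(("turq",(140,198),.015),("small",(156,229),.012),("reel",(194,152),.037),("tin",(304,178),.034))])
E
```

```text
t 13.43 p [ 525.9 -196.6  200.5] yaw -35.84 z [ 0.007 -0.003 -1.   ] F [-0.2  0.3 -0.8] T [ 0.037 -0.041 -0.043] Ttool [0.053 0.012 0.044] op 0.0929 g 0.0 q [-0.45  0.03  1.63  0.    1.48  1.75]
shift [-0.5558 -0.8263 -0.002 ] turn [ 0.0019 -0.005  -0.7316]
[('turq', array([0.546, 0.388, 0.015])), ('small', array([0.472, 0.345, 0.012])), ('reel', array([0.659, 0.259, 0.037])), ('tin', array([ 0.604, -0.009,  0.034]))]
```

```bash
python3 -m crank '[[[0.5,-0.05,-0.075,0,0,0,-0.1],[0.5,-0.12,-0.18,0,0,0,-0.2],[0.5,-0.19,-0.285,0,0,0,-0.31],[0.5,-0.26,-0.39,0,0,0,-0.42],[0.5,-0.26,-0.39,0,0,0,-0.42]]]' 25 >/dev/null
python3 -c "
from h import *
show(); goal((.5425,.301,.15),np.radians(30))"
```

```text
t 14.15 p [531.8  42.3 195.4] yaw 2.37 z [-0. -0. -1.] F [ 1.  -0.2 -0. ] T [-0.03   0.016 -0.01 ] Ttool [-0.029 -0.017  0.01 ] op 0.0696 g 0.0 q [-0.02 -0.04  1.7  -0.    1.48  1.51]
shift [ 0.0427 -0.5161  0.0908] turn [ 0.00e+00  2.00e-04 -3.07e-01]
```

```bash
python3 -m crank '[[[0.5,0.01,-0.12,0,0,0,-0.1],[0.5,0.02,-0.24,0,0,0,-0.2],[0.5,0.03,-0.36,0.03,0,0,-0.307],[0.5,0.04,-0.47,0.07,0,0,-0.307],[0.5,0.0427,-0.516,0.09,0,0,-0.307]]]' 25 >/dev/null
python3 -m crank '[[[0.5,0,0,0,0,0,0],[0.5,0,0,0,0,0,0],[0.5,0,0,0.06,0,0,0],[0.5,0,0,0.12,0,0,0],[0.5,0,0,0.12,0,0,0]]]' 25 >/dev/null
python3 -c "
from h import *
show(); goal((.5425,.301,.004),np.radians(30))
s=read_camera('side')[:,:,::-1];t=read_camera('top')[:,:,::-1]
cv2.imwrite('pics/c4.png',np.hstack([cv2.convertScaleAbs(crop(0,s,210,235,100,110,4),alpha=1.3),cv2.convertScaleAbs(crop(0,t,130,145,100,110,4),alpha=1.4)]))"
```

```text
t 15.40 p [544.9 294.   90.4] yaw 29.45 z [-0.001 -0.003 -1.   ] F [-0.  -0.7  0.7] T [-0.057 -0.025  0.016] Ttool [-0.062 -0.006 -0.016] op 0.0697 g 0.0 q [ 0.41  0.28  1.56 -0.    1.31  1.47]
shift [ 0.0032 -0.0151  0.1727] turn [ 0.0016  0.0016 -0.0062]
```

View pics/c4.png

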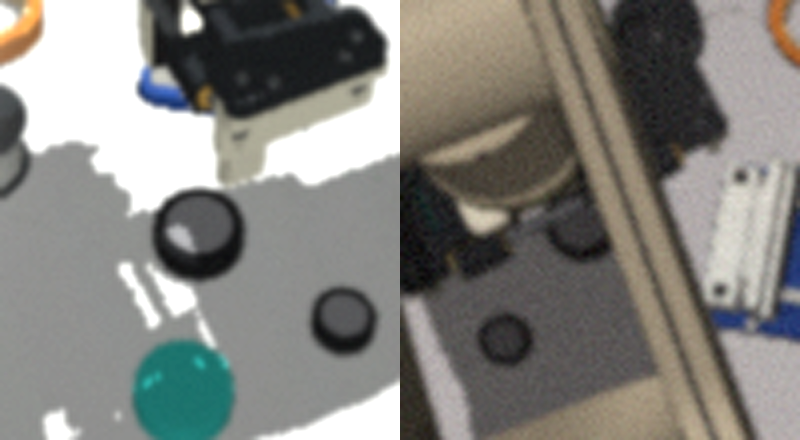

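The cap is at about side (260,293), between the jaws' line, with the near finger tip at (270,280), still 90 mm up. Descending.

```bash
python3 -m crank '[[[0.5,0.0032,-0.0151,0,0.0016,0.0016,-0.0062],[0.5,0.0032,-0.0151,0.06,0.0016,0.0016,-0.0062],[0.5,0.0032,-0.0151,0.12,0.0016,0.0016,-0.0062],[0.5,0.0032,-0.0151,0.166,0.0016,0.0016,-0.0062],[0.5,0.0032,-0.0151,0.166,0.0016,0.0016,-0.0062]]]' 5 >/dev/null
python3 -c "from h import *;show()"
python3 -m crank '[[[0.3,0,0,0,0,0,0],[0.2,0,0,0,0,0,0],[0.1,0,0,0,0,0,0],[-0.1,0,0,0,0,0,0],[-0.1,0,0,0,0,0,0]]]' 5 >/dev/null
python3 -c "from h import *;show()"
```

```text
t 16.12 p [542.9 303.8   8.4] yaw 30.17 z [ 0.002  0.001 -1.   ] F [-0.3 -0.1  0.3] T [ 0.001 -0.017 -0.062] Ttool [-0.008  0.015  0.062] op 0.0701 g 0.0 q [0.43 0.38 1.6  0.   1.16 1.47]
t 16.75 p [544.4 304.   10. ] yaw 30.14 z [ 0.005  0.002 -1.   ] F [-0.1 -0.4  3.3] T [-0.1   0.08  0.02] Ttool [-0.046 -0.119 -0.02 ] op 0.0465 g 5.0 q [0.43 0.37 1.6  0.   1.16 1.47]
```

```bash
python3 -m crank '[[[0.5,0,0,0,0,0,0],[0.5,0,0,0,0,0,0],[0.5,0,0,0,0,0,-0.1],[0.5,0,0,0,0,0,-0.21],[0.5,0,0,0,0,0,-0.32]]]' 5 >/dev/null
python3 -m crank '[[[0.5,0,0,0,0,0,-0.11],[0.5,0,0,0,0,0,-0.22],[0.5,0,0,0,0,0,-0.33],[0.5,0,0,0,0,0,-0.44],[0.5,0,0,0,0,0,-0.55]]]' 5 >/dev/null
python3 -m crank '[[[0.5,0,0,0,0,0,-0.1],[0.5,0,0,0,0,0,-0.13],[0.5,0,0,0.009,0,0,-0.13],[0.5,0,0,0.009,0,0,-0.13],[0.5,0,0,0.009,0,0,-0.13]]]' 5 >/dev/null
python3 -c "from h import *;show()"
python3 -m crank '[[[0.3,0,0,0,0,0,0],[0.2,0,0,0,0,0,0],[0.1,0,0,0,0,0,0],[-0.1,0,0,0,0,0,0],[-0.1,0,0,0,0,0,0]]]' 8 >/dev/null
python3 -c "from h import *;show()"
```

```text
t 18.62 p [543.8 303.8   4.6] yaw 120.10 z [ 0.003  0.002 -1.   ] F [-0.9 -0.2 -0.5] T [ 0.001 -0.088  0.033] Ttool [-0.076 -0.043 -0.033] op 0.0700 g 0.0 q [ 0.43  0.38  1.6   0.    1.15 -0.1 ]
t 19.25 p [544.  303.8   4.9] yaw 120.14 z [ 0.004  0.002 -1.   ] F [-0.6 -1.1  1.8] T [-0.178  0.009 -0.067] Ttool [ 0.097 -0.15   0.066] op 0.0468 g 8.0 q [ 0.43  0.38  1.6   0.    1.15 -0.1 ]
```

```bash
python3 -m crank '[[[-0.2,0,0,0,0,0,0],[-0.2,0,0,0,0,0,0],[-0.2,0,0,-0.08,0,0,0],[-0.2,0,0,-0.18,0,0,0],[-0.2,0,0,-0.3,0,0,0]]]' 35 >/dev/null
python3 -m crank '[[[-0.2,0,0,-0.05,0,0,0],[-0.2,0,0,-0.05,0,0,0],[-0.2,0,0,-0.05,0,0,0],[-0.2,0,0,-0.05,0,0,0],[-0.2,0,0,-0.05,0,0,0]]]' 35 >/dev/null
python3 -c "from h import *;show();goal((.5229,-.1975,.18),np.radians(120.1))"
```

```text
t 20.50 p [542.6 303.1 178.1] yaw 120.14 z [ 0.001  0.001 -1.   ] F [0.2 0.2 0.4] T [-0.027 -0.168  0.024] Ttool [-0.132 -0.108 -0.024] op 0.0461 g 35.0 q [ 0.43  0.21  1.48  0.    1.46 -0.1 ]
shift [-0.8461 -0.5368 -0.005 ] turn [ 0.0011 -0.0001  0.0004]
```

```bash
python3 -m crank '[[[-0.2,-0.06,-0.038,0,0,0,0],[-0.2,-0.15,-0.095,0,0,0,0],[-0.2,-0.25,-0.159,0,0,0,0],[-0.2,-0.35,-0.222,0,0,0,0],[-0.2,-0.45,-0.286,0,0,0,0]]]' 35 >/dev/null
python3 -m crank '[[[-0.2,-0.1,-0.063,0,0,0,0],[-0.2,-0.2,-0.127,0,0,0,0],[-0.2,-0.3,-0.19,0,0,0,0],[-0.2,-0.36,-0.228,0,0,0,0],[-0.2,-0.396,-0.251,0,0,0,0]]]' 35 >/dev/null
python3 -m crank '[[[-0.2,0,0,0.04,0,0,0],[-0.2,0,0,0.08,0,0,0],[-0.2,0,0,0.09,0,0,0],[-0.2,0,0,0.09,0,0,0],[-0.2,0,0,0.09,0,0,0]]]' 35 >/dev/null
python3 - <<'E'
from h import *
show();goal((.5229,-.1975,.118),np.radians(120.1))
s=read_camera('side')[:,:,::-1];t=read_camera('top')[:,:,::-1]
cv2.imwrite('pics/c5.png',np.hstack([cv2.convertScaleAbs(crop(0,s,225,85,100,110,4),alpha=1.3),cv2.convertScaleAbs(crop(0,t,330,160,100,110,4),alpha=1.4)]))
E
```

```text
t 22.38 p [ 524.3 -196.7  134.4] yaw 120.19 z [ 0.005  0.002 -1.   ] F [ 0.  -0.5 -0.4] T [-0.021 -0.132 -0.005] Ttool [-0.104 -0.085  0.005] op 0.0468 g 35.0 q [-0.45  0.07  1.7   0.    1.36 -0.98]
shift [ 0.0001 -0.0033  0.0328] turn [0.0033 0.0006 0.001 ]
```

View pics/c5.png

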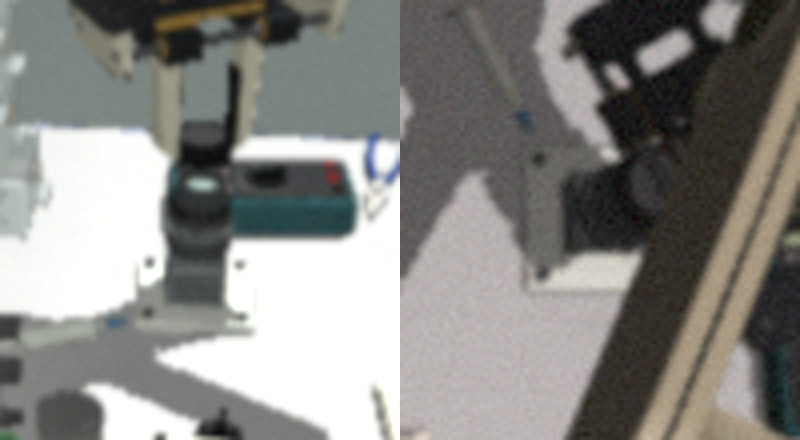

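The cap at crop (204,145) sits straight above the glass at (203,185), with a gap visible between them. I'm lowering it gently and watching the force.

```bash
python3 -m crank '[[[-0.2,0,-0.0025,0,0.003,0,0],[-0.2,0,-0.0025,0.02,0.003,0,0],[-0.2,0,-0.0025,0.036,0.003,0,0],[-0.2,0,-0.0025,0.044,0.003,0,0],[-0.2,0,-0.0025,0.044,0.003,0,0]]]' 35 >/dev/null
python3 -c "from h import *;show()"
```

```text
t 23.10 p [ 522.3 -197.5  111. ] yaw 120.13 z [-0.001  0.    -1.   ] F [-0.   0.  -0.7] T [-0.04  -0.145  0.008] Ttool [-0.105 -0.107 -0.008] op 0.0465 g 35.0 q [-0.45  0.1   1.72 -0.    1.32 -0.98]
```

```bash
python3 -m crank '[[[-0.2,0,0,0.003,0,0,0],[-0.2,0,0,0.006,0,0,0],[-0.2,0,0,0.009,0,0,0],[-0.2,0,0,0.009,0,0,0],[-0.2,0,0,0.009,0,0,0]]]' 35 >/dev/null
python3 -c "from h import *;show()"
python3 -m crank '[[[-0.2,0,0,0.002,0,0,0],[-0.2,0,0,0.004,0,0,0],[-0.2,0,0,0.006,0,0,0],[-0.2,0,0,0.006,0,0,0],[-0.2,0,0,0.006,0,0,0]]]' 35 >/dev/null
python3 -c "from h import *;show()"
```

```text
t 23.73 p [ 522.7 -197.6  107.2] yaw 120.14 z [-0. -0. -1.] F [-0.5  0.2 -1.4] T [ 0.099 -0.115  0.051] Ttool [-0.149  0.028 -0.051] op 0.0461 g 35.0 q [-0.45  0.1   1.73 -0.    1.31 -0.98]
t 24.35 p [ 522.7 -197.6  104.1] yaw 120.14 z [-0. -0. -1.] F [-0.3  0.9 -0.5] T [ 0.21  -0.073  0.019] Ttool [-0.169  0.145 -0.019] op 0.0461 g 35.0 q [-0.45  0.1   1.73 -0.    1.31 -0.98]
```

```bash
for i in 1 2; do python3 -m crank '[[[-0.2,0,0,0.001,0,0,0],[-0.2,0,0,0.002,0,0,0],[-0.2,0,0,0.003,0,0,0],[-0.2,0,0,0.003,0,0,0],[-0.2,0,0,0.003,0,0,0]]]' 35 >/dev/null
python3 -c "from h import *;show()"; done
```

```text
t 24.98 p [ 522.8 -197.6  102.8] yaw 120.14 z [-0. -0. -1.] F [-1.   1.4  1.8] T [0.327 0.073 0.035] Ttool [-0.101  0.319 -0.035] op 0.0466 g 35.0 q [-0.45  0.11  1.73 -0.    1.3  -0.98]
t 25.60 p [ 522.9 -197.7  102.6] yaw 120.14 z [ 0. -0. -1.] F [-6.   4.  11.7] T [ 0.678  0.933 -0.054] Ttool [0.466 1.054 0.054] op 0.0462 g 35.0 q [-0.45  0.11  1.73 -0.    1.3  -0.98]
```

```bash
python3 -m crank '[[[-0.2,0,0,-0.003,0,0,0],[0.2,0,0,-0.003,0,0,0],[0.4,0,0,-0.003,0,0,0],[0.7,0,0,-0.003,0,0,0],[0.7,0,0,-0.003,0,0,0]]]' 10 >/dev/null
python3 -c "from h import *;show()"
python3 -m crank '[[[0.7,0,0,-0.05,0,0,0],[0.7,0,0,-0.15,0,0,0],[0.7,0,0,-0.25,0,0,0],[0.7,0,0,-0.3,0,0,0],[0.7,0,0,-0.3,0,0,0]]]' 10 >/dev/null
python3 -c "from h import *;show();goal((.38,-.42,.26),np.radians(120))"
```

```text
t 26.23 p [ 522.7 -197.6  102.6] yaw 120.14 z [-0. -0. -1.] F [0.5 1.2 0.7] T [-0.058 -0.128 -0.016] Ttool [-0.081 -0.114  0.016] op 0.0776 g 0.0 q [-0.45  0.11  1.73 -0.    1.3  -0.98]
t 26.85 p [ 524.1 -198.3  255.5] yaw 120.14 z [ 0.004 -0.002 -1.   ] F [-0.4  0.  -1. ] T [-0.024 -0.113  0.006] Ttool [-0.085 -0.077 -0.006] op 0.0789 g 0.0 q [-0.45  0.01  1.55 -0.    1.58 -0.98]
shift [-0.2389 -0.4719 -0.0093] turn [0.0017 0.0028 0.0016]
```

Moving the arm aside for an unobstructed look.

```bash
python3 -m crank '[[[0.7,-0.03,-0.06,0,0,0,0],[0.7,-0.08,-0.16,0,0,0,0],[0.7,-0.13,-0.26,0,0,0,0],[0.7,-0.18,-0.355,0,0,0,0],[0.7,-0.2,-0.4,0,0,0,0]]]' 10 >/dev/null
python3 - <<'E'
from h import *
show()
s=read_camera('side')[:,:,::-1];t=read_camera('top')[:,:,::-1]
cv2.imwrite('pics/top9.png',t)
print("cap top proj",proj("side",[.5229,-.1975,.114]),proj("top",[.5229,-.1975,.114]))
cv2.imwrite('pics/c6.png',np.vstack([np.hstack([cv2.convertScaleAbs(crop(0,s,245,105,66,50,6),alpha=1.3),cv2.convertScaleAbs(crop(0,t,345,185,66,50,6),alpha=1.6)]),cv2.convertScaleAbs(cv2.resize(t[110:250,125:430],(792,290)),alpha=1.4)]))
E
```

```text
t 27.48 p [ 397.6 -386.   250.2] yaw 120.00 z [-0.003  0.002 -1.   ] F [ 0.9  0.4 -0.5] T [ 0.05  -0.13   0.004] Ttool [-0.138 -0.022 -0.005] op 0.0787 g 0.0 q [-0.86 -0.    1.57 -0.    1.58 -1.39]
cap top proj [[275.1930367  127.70862908]] [[390.74906527 208.74996008]]
```

View pics/c6.png

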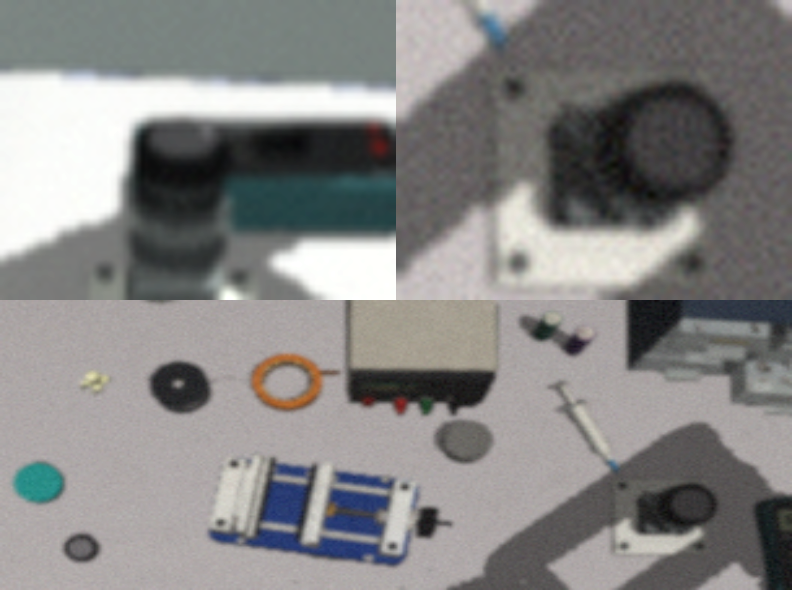

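The cap top is at side (275.3,128.3), against (275.2,127.7) predicted for a fully seated cap. It sits level and the gripper is clear. The reel and tin haven't moved, so I'm handing in.

```bash
python3 -m crank '[[[0.7,0,0,0,0,0,0],[0.7,0,0,0,0,0,0],[0.7,0,0,0,0,0,0],[0.7,0,0,0,0,0,0],[0.7,0,0,0,0,0,0]]]' >/dev/null; python3 -c "
from plant import *
print(close_job())"
```

```text
the job is handed in; nothing more can be done
None
```

The job is handed in at about 28 s: the lock ring was turned about 10° (±1.5°) past its bite, judged by wrist torque and tool angle because the tab was too small to see, and the cap is fully down on the rim, with the reel and tin where they stood.

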